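# Index the sample carousel against its stop and set the brake

### The arm

A 6-joint arm with a two-finger parallel gripper is mounted at the origin on the work surface. World frame = base frame: x ahead of the robot, y to its left, z up, the work surface at z = 0. Lengths are in m, angles in rad, forces in N, time in s.
With the tool pointing down it reaches from about 0.375 to 0.9 m from the base axis. Payload 3.1 kg.
Tool frame: the origin (TCP) lies between the finger pads; the fingertips stand 17 mm ahead of it and the grasp point (between the pads) lies 2 mm behind it (robot.nose_length is the distance from the TCP to the fingertips, in m); z points along the fingers, y is the line along which they close (so a half turn about z gives the same grasp; the last joint's range is limited). The gripper opens to 87 mm and grips with 3 to 60 N. Pads are 19 mm wide; open, the fingers measure 117 mm over their backs; the gripper's body (75 mm by 190 mm) begins 51 mm behind the grasp point.
Start: joints at [-1.391, 0.527, 1.433, -0, 1.181, -0.178], TCP at [0.219, -0.585, 0.24] pointing down, gripper open.
Joint ranges: [-3.08, 3.08], [-0.75, 2.2], [0.22, 2.44], [-1.43, 4.57], [0, 2.65], [-2.85, 2.85]. Speed limits (rad/s): [2.79, 2.79, 3.14, 3.14, 3.14, 3.14].

### API

Orientations are given as a unit quaternion [x, y, z, w].
In Python, from rig import robot, cams gives the robot as it stands.
- The arm moves only by the shell command python3 -m pendant 'ROWS' [FORCE]. ROWS is JSON, a list of rows, each an object with "jaw": the opening, from 0 (shut) to 1 (fully open); "linear": the shift along the tool's x, y, z in cm, a list of three; "twist": the turn about the tool's z in degrees. A call has 1 to 12 rows; each row shifts and turns the commanded pose from where the row before left it, along the tool's axes as they then stand; what a row does not reach is not made up. A row lasts 1/12 s, in which the tool goes at most 41.7 mm and 7.16 degrees, less where a joint would pass 70% of its speed; a pose out of reach is approached as far as the arm can. A call is refused whole if a number of a shift passes 4.17 or a number of a turn 7.16, either way. A call with a gripper value outside its range is refused whole. The fingers move at their own pace and stop on an object; FORCE is the grip in N (left out, the last holds). Time passes only in rows, so rows that do not move let the fingers close. It gives the time, the measured TCP pose, the force, the opening and the grip force at its end, in the units of the state.
- robot.get_obs(): the state, without advancing time (a new reading comes with each control period).
- cams.camera(name): name is "side" or "top" or "wrist"; returns a dict with "color" (384x512x3 uint8, blue, green, red), "depth" (384x512 float32, m along the optical axis (not along the pixel's ray), 0 where there is no reading), "fov_y" (degrees; the focal length in pixels is half the picture's height over the tangent of half this angle, whatever the lens; pixels are square), "cx", "cy" (the principal point, pixels), "view" (4x4, takes a point from world to camera coordinates). Camera axes: x right, y down, z forward; pixel columns grow to the right and rows downward; lengths in m; the calibration is good to about 2 mm. The wrist camera is an equidistant fisheye: a pixel r from the principal point sees the ray r / f radians off the axis. A picture is of the moment at which its call begins.
- robot.hand_in(): hands the job in; it is judged then, once.
The state is a dict: "time": time; "q": joint angles; "joint_velocities": joint speeds; "joint_torque": joint torques, N m; "position": TCP position; "tool_rot": TCP orientation; "ft_force": force on the tool from outside, world axes, zero at the start; "moment": the same for the moment, N m; "grip_width": finger opening in m; "grip_force": force on a finger pad.
Only numpy, scipy, OpenCV 4.12 (cv2) and the standard library are available. Lean on these libraries where they do the work, as an engineer would, in place of code of your own. Each camera call takes 0.05 s, during which the arm holds its last target. There are 200 camera calls.

### The job

Using its crank post, turn the sample carousel the shorter way round until its lug comes up against the tall stop post, and lean it there with a light steady push, about 10 newtons on the stop, for one to two seconds; the stop must never get more than 15 newtons. Then let go, throw the brake lever fully over with the lug still resting against the stop, and draw clear. Leave the jars, bottles and other things around alone.

Things in the scene. Friction and masses are not known exactly. Their poses are not given: they have to be found in the camera images.
- deck: Fixed white deck of the sample carousel, a plate 280 mm (its x) by 355 mm (its y), 20 mm thick. Origin at the underside, on the wheel's vertical axis; z up.
- wheel (a joint): Angle of the carousel wheel on the deck, rad, growing anticlockwise seen from above; at 0 the lug points along the deck's +x, and at a the lug lies at angle a from the deck's +x towards its +y. It turns endlessly, both ways, against a drag of about 0.08 N m plus a little that grows with speed. It starts within 0.85 of 0. The long way round would take it past 2.6 or -2.6.
- crank (a point): Point on the axis of the crank post, 16 mm below its top. The post is an upright black round bar, 18 mm in diameter, fixed on the wheel 70 mm from the wheel's axis, on the same radius as the lug. Its top is 120 mm above the bench; the wheel's upper face is at 44 mm, the closed jars (34 mm across) and everything else on the wheel end below 76 mm.
- lug (a point): Point in the lug, 116 mm from the wheel's axis, 37 mm above the bench. The lug is a dark flat bar 24 mm wide that sticks out radially from the wheel to 135 mm from the axis, 30 to 44 mm above the bench. Its side meets the stop's rod when the rod's axis is 21 mm from the lug's centre line. A push along the circle on the crank post reaches the stop as 70/116 of itself, less the drag.
- stop: The stop post. Origin: underside centre of its slotted foot (64 by 24 mm, long side along the deck's x), on the deck 114 to 118 mm from the wheel's axis, on its +y or -y side; the cap has the other. An 18 mm steel rod, top 62 mm above the bench, is clamped in the slot up to 18 mm to either side of the middle, not reported: feel for it. It is hard, without spring.
- cap: The blanking cap: a low round steel button, 30 mm across and 8 mm tall, on the deck. The lug passes freely over it; it stops nothing. Origin: centre of its underside.
- brake (a joint): Angle of the brake lever, rad: 0 is off (leaning to the deck's -x), 1.0 is fully over (leaning to the deck's +x, a solid end stop). It stays where it is left.
- brake_tip (a point): Centre of the black ball, 26 mm across, on the tip of the brake lever, 80 mm from the lever's pivot. The pivot is parallel to the deck's y, 42 mm above the bench, at deck x 55 mm, y -175 mm, in a grey block 70 by 50 mm. The ball is about 112 mm above the bench at both ends of its throw and 122 mm midway; about 0.75 N at the ball moves it.
- sample_jar: Bystander: small amber jar, 34 mm across, 40 mm tall, standing on a corner of the deck. Origin: centre of its underside.
- tare_weight: Bystander: brass cylinder, 26 mm across, 30 mm tall, standing on a corner of the deck. Origin: centre of its underside.
- amber_bottle: Bystander: amber bottle, 76 mm across, 160 mm tall, on the bench. Origin: centre of its underside.
- beaker: Bystander: glass beaker, 70 mm across, 90 mm tall, on the bench. Origin: centre of its underside.
- spatula: Bystander: steel spatula, 130 mm long, lying on the bench.
- dish: Bystander: white ceramic dish, 80 mm across, 20 mm tall, on the bench. Origin: centre of its underside.

How it is judged:
By the outcome, as a careful person would: the job done as asked, in the order asked, and still so for the second after the job is handed in, with the robot touching nothing.
It also fails if it takes over 69 s, if anything falls off the work surface, if the arm or the gripper's body presses on something with over 40 N, if the wrist force passes 120 N, or if a joint passes its speed limit or range.

## Working session

There is one attempt and no reset: what is moved stays moved. The work goes in short steps, Python scripts to look and compute and a shell command to move; the robot and the scene stay as the last step left them, time stands still between calls to the robot, and variables do not carry over. Pictures are saved under pics/ and viewed, at most 10 in all, crops included, and the job is handed in when it is done.

```bash
mkdir -p pics; ls
cat > h.py <<'E'
import numpy as np, cv2
from rig import robot, cams
def world(c,us,vs):
    f=c["color"].shape[0]/2/np.tan(np.radians(c["fov_y"])/2)
    us=np.asarray(us,float);vs=np.asarray(vs,float)
    d=c["depth"][vs.astype(int),us.astype(int)]
    p=np.stack([(us-c["cx"])/f*d,(vs-c["cy"])/f*d,d,np.ones_like(d)])
    return (np.linalg.inv(c["view"])@p)[:3].T
E
python3 - <<'E'
from h import *
import pickle
c={n:cams.camera(n) for n in("top","side")}
pickle.dump(c,open("c0.pkl","wb"))
for n in c: cv2.imwrite(f"pics/{n}0.png",cv2.resize(c[n]["color"],(800,600),interpolation=cv2.INTER_CUBIC)); print(n,c[n]["fov_y"],np.linalg.inv(c[n]["view"])[:3].round(3).tolist())
o=robot.get_obs();print(o)
E
```

```text
pics
top 56.154897688346004 [[-0.021, -0.997, 0.081, 0.463], [-1.0, 0.021, 0.005, 0.007], [-0.007, -0.081, -0.997, 0.977]]
side 53.38071322733574 [[0.982, -0.11, 0.155, 0.42], [-0.189, -0.465, 0.865, -0.824], [-0.024, -0.878, -0.477, 0.556]]
{'time': 0.1, 'q': array([-1.39151180e+00,  5.28366870e-01,  1.43375286e+00,  1.50973785e-05,
        1.18139480e+00, -1.78495454e-01]), 'joint_velocities': array([-0.00153895, -0.0030416 , -0.00172978, -0.00066722, -0.00044496,
        0.00178197]), 'joint_torque': array([ 7.16985511e-06, -4.40982771e+01, -1.77151018e+01,  6.34113676e-02,
        5.34003088e-02, -4.99796454e-05]), 'position': array([ 0.21879531, -0.58479724,  0.23868012]), 'tool_rot': array([ 9.84041868e-01,  1.77934479e-01,  6.60168477e-06, -9.60939031e-04]), 'ft_force': array([-0.9132535 ,  0.33539839, -0.30698222]), 'moment': array([-0.00902394,  0.02094789,  0.03383279]), 'grip_force': 0.0, 'grip_width': 0.08703046138053455}
```

View pics/top0.png

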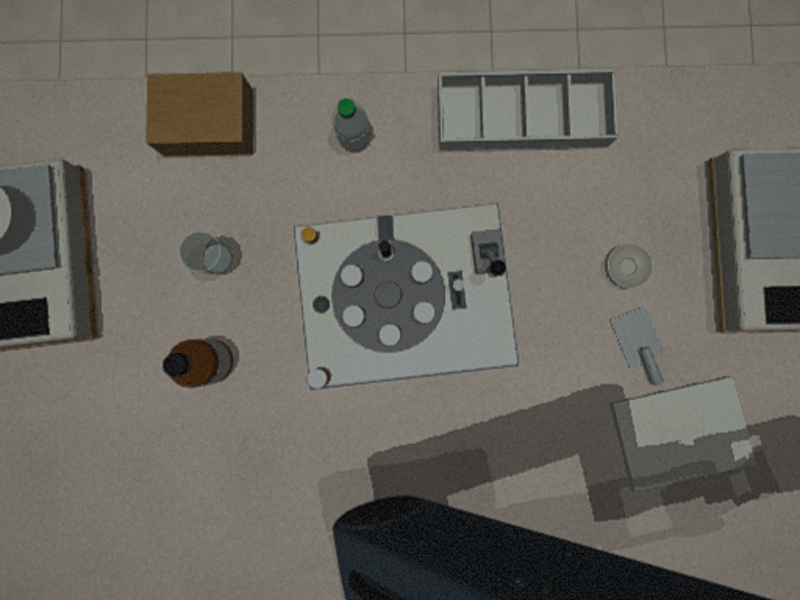

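View pics/side0.png

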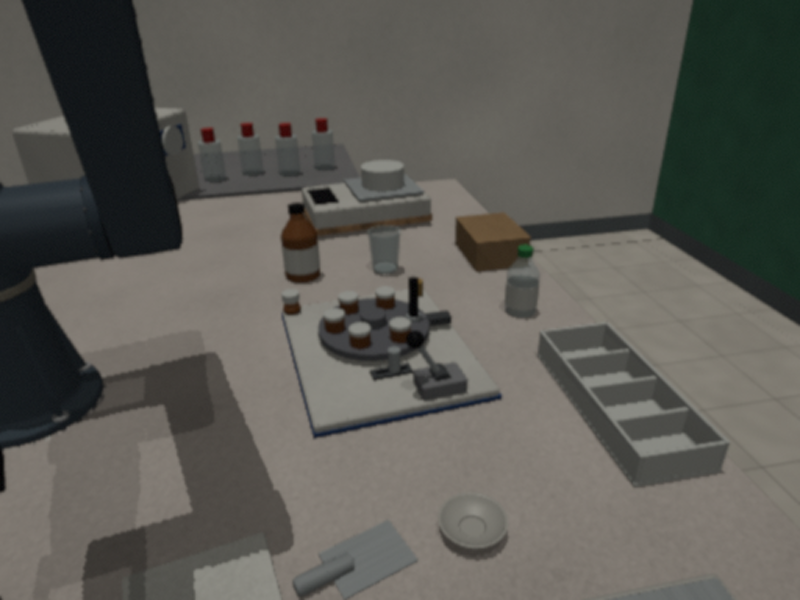

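The top view (800 px) shows the wheel centre at (388,295), the crank top at about (385,248), and the lug pointing up (deck +x). The stop's foot is on the right at (457,290), which is the deck's -y side, and the cap is on the left at (321,303). The brake ball at (498,267) is leaning to -x. The short way to the stop is therefore clockwise. The side view agrees.

Run:
```python
from h import *
import pickle
c=pickle.load(open("c0.pkl","rb"))["top"]
f=192/np.tan(np.radians(c["fov_y"])/2);M=np.linalg.inv(c["view"])
def ray(u,v,z):
    u*=.64;v*=.64
    d=M[:3,:3]@[(u-c["cx"])/f,(v-c["cy"])/f,1];o=M[:3,3];return o+d*(z-o[2])/d[2]
for n,u,v,z in[("c1",294,227,.02),("c2",498,204,.02),("c3",518,365,.02),("c4",310,389,.02),("wheel",388,295,.044),("cap",321,303,.028),("lugend",385,217,.044),("crank",384,245,.12),("rodtop",458,285,.062),("foot",457,290,.03),("ball",498,267,.112)]:
    print(n,ray(u,v,z).round(4))
im=c["color"][100:260,170:350];cv2.imwrite("pics/crop.png",cv2.resize(im,(720,640),interpolation=cv2.INTER_CUBIC))
```

```text
c1 [0.6638 0.2042 0.02  ]
c2 [ 0.6963 -0.1491  0.02  ]
c3 [ 0.4192 -0.1735  0.02  ]
c4 [0.3862 0.1784 0.02  ]
wheel [0.5405 0.043  0.044 ]
cap [0.5307 0.1573 0.028 ]
lugend [0.6725 0.0456 0.044 ]
crank [0.6116 0.0448 0.12  ]
rodtop [ 0.553  -0.0725  0.062 ]
foot [ 0.5477 -0.0733  0.03  ]
ball [ 0.5747 -0.1308  0.112 ]
```

View pics/crop.png

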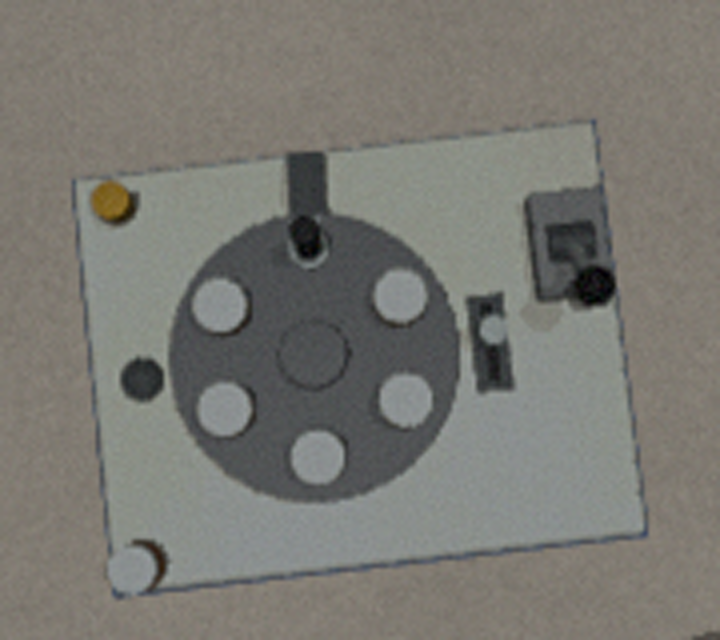

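Deck yaw is about 5.2° and the lug points at about 1.3° in world. The rod is at about (0.553, -0.0725), so contact should come near -73°. I'll move above the crank with the tool's x pointing inward along the radius.

```bash
python3 -m pendant '[{"jaw":0.4,"linear":[2.94,-2.26,0],"twist":0},{"jaw":0.4,"linear":[2.94,-2.26,0],"twist":0},{"jaw":0.4,"linear":[2.94,-2.26,0],"twist":0},{"jaw":0.4,"linear":[2.94,-2.26,0],"twist":0},{"jaw":0.4,"linear":[2.94,-2.26,0],"twist":0},{"jaw":0.4,"linear":[2.94,-2.26,0],"twist":0},{"jaw":0.4,"linear":[2.94,-2.26,0],"twist":0},{"jaw":0.4,"linear":[2.94,-2.26,0],"twist":0},{"jaw":0.4,"linear":[2.94,-2.26,0],"twist":0},{"jaw":0.4,"linear":[2.94,-2.26,0],"twist":0}]' 20
python3 -m pendant '[{"jaw":0.4,"linear":[2.94,-2.26,0],"twist":0},{"jaw":0.4,"linear":[2.94,-2.26,0],"twist":0},{"jaw":0.4,"linear":[2.94,-2.26,0],"twist":0},{"jaw":0.4,"linear":[2.94,-2.26,0],"twist":0},{"jaw":0.4,"linear":[2.94,-2.26,0],"twist":0},{"jaw":0.4,"linear":[2.94,-2.26,0],"twist":0},{"jaw":0.4,"linear":[2.94,-2.26,0],"twist":0},{"jaw":0.4,"linear":[2.94,-2.26,0],"twist":0},{"jaw":0.4,"linear":[2.94,-2.26,0],"twist":0},{"jaw":0.4,"linear":[2.94,-2.26,0],"twist":0},{"jaw":0.4,"linear":[0,0,0],"twist":-7}]'
python3 -m pendant '[{"jaw":0.4,"linear":[0,0,0],"twist":-7},{"jaw":0.4,"linear":[0,0,0],"twist":-7},{"jaw":0.4,"linear":[0,0,0],"twist":-7},{"jaw":0.4,"linear":[0,0,0],"twist":-7},{"jaw":0.4,"linear":[0,0,0],"twist":-7},{"jaw":0.4,"linear":[0,0,0],"twist":-7},{"jaw":0.4,"linear":[0,0,0],"twist":-7},{"jaw":0.4,"linear":[0,0,0],"twist":-7},{"jaw":0.4,"linear":[0,0,0],"twist":-7},{"jaw":0.4,"linear":[0,0,0],"twist":-7},{"jaw":0.4,"linear":[0,0,0],"twist":-7}]'
python3 -m pendant '[{"jaw":0.4,"linear":[0,0,0],"twist":-7},{"jaw":0.4,"linear":[0,0,0],"twist":-7},{"jaw":0.4,"linear":[0,0,0],"twist":-7},{"jaw":0.4,"linear":[0,0,0],"twist":-7},{"jaw":0.4,"linear":[0,0,0],"twist":-7},{"jaw":0.4,"linear":[0,0,0],"twist":-7},{"jaw":0.4,"linear":[0,0,0],"twist":-7},{"jaw":0.4,"linear":[0,0,0],"twist":-7},{"jaw":0.4,"linear":[0,0,0],"twist":-7},{"jaw":0.4,"linear":[0,0,0],"twist":-7},{"jaw":0.4,"linear":[0,0,0],"twist":-7},{"jaw":0.4,"linear":[0,0,0],"twist":0}]'
```

```text
time: 0.93
position: [0.4156, -0.2689, 0.2393]
tool_rot: [0.984, 0.178, -0.0, -0.0]
ft_force: [0.2, 0.6, 0.2]
grip_width: 0.0363
grip_force: 0.0
time: 1.85
position: [0.6144, 0.0496, 0.2393]
tool_rot: [0.971, 0.241, 0.002, -0.001]
ft_force: [-0.2, -0.5, -0.1]
grip_width: 0.0348
grip_force: 0.0
time: 2.77
position: [0.611, 0.044, 0.239]
tool_rot: [0.61, 0.793, -0.0, -0.001]
ft_force: [0.3, -0.6, 0.2]
grip_width: 0.0348
grip_force: 0.0
time: 3.77
position: [0.611, 0.0439, 0.239]
tool_rot: [-0.014, 1.0, 0.0, -0.001]
ft_force: [-0.3, 0.5, 0.2]
grip_width: 0.0346
grip_force: 0.0
```

Run:
```python
from h import *
cv2.imwrite("pics/w1.png",cams.camera("wrist")["color"])
```

```text
(no output)
```

View pics/w1.png

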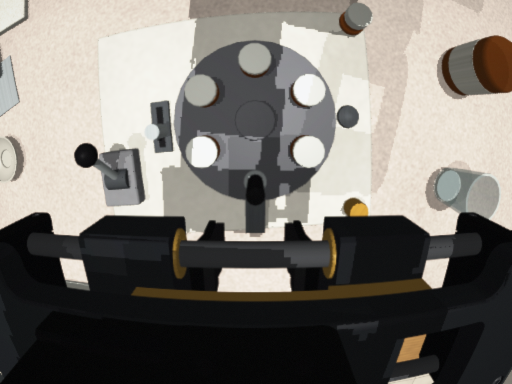

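The post is centred between the fingers (column 256, fingers at 215 and 296). I'll descend over it, narrow the jaw, and check the force offset.

```bash
python3 -m pendant '[{"jaw":0.4,"linear":[0,0,3],"twist":0},{"jaw":0.4,"linear":[0,0,3],"twist":0},{"jaw":0.4,"linear":[0,0,2.5],"twist":0},{"jaw":0.4,"linear":[0,0,2],"twist":0},{"jaw":0.4,"linear":[0,0,1.5],"twist":0},{"jaw":0.4,"linear":[0,0,1],"twist":0},{"jaw":0.4,"linear":[0,0,0.5],"twist":0},{"jaw":0.28,"linear":[0,0,0],"twist":0},{"jaw":0.28,"linear":[0,0,0],"twist":0},{"jaw":0.28,"linear":[0,0,0],"twist":0},{"jaw":0.28,"linear":[0,0,0],"twist":0}]' 60
```

```text
time: 4.73
position: [0.6122, 0.0438, 0.1058]
tool_rot: [-0.013, 1.0, -0.0, 0.001]
ft_force: [-0.3, -0.6, -0.4]
grip_width: 0.0253
grip_force: 0.0
```

```bash
python3 -m pendant '[{"jaw":0.28,"linear":[0.01,-0.2,0],"twist":1.6},{"jaw":0.28,"linear":[0.01,-0.2,0],"twist":1.6},{"jaw":0.28,"linear":[0.01,-0.25,0],"twist":2},{"jaw":0.28,"linear":[0.01,-0.36,0],"twist":3},{"jaw":0.28,"linear":[0.02,-0.49,0],"twist":4},{"jaw":0.28,"linear":[0.02,-0.49,0],"twist":4},{"jaw":0.28,"linear":[0.02,-0.49,0],"twist":4},{"jaw":0.28,"linear":[0.02,-0.49,0],"twist":4},{"jaw":0.28,"linear":[0.02,-0.49,0],"twist":4}]'
python3 -c "from rig import robot;o=robot.get_obs();print(o['q'],o['position'])"
```

```text
time: 5.48
position: [0.604, 0.0104, 0.1052]
tool_rot: [0.234, 0.972, 0.0, 0.001]
ft_force: [-0.5, 0.7, 1.8]
grip_width: 0.0247
grip_force: 0.7
[-1.67872438e-01  6.74838658e-01  1.59618348e+00  9.32564893e-04
  8.69120147e-01 -1.26787156e+00] [0.60402429 0.01042862 0.10519374]
```

```bash
python3 -m pendant '[{"jaw":0.28,"linear":[0.02,-0.49,0],"twist":4},{"jaw":0.28,"linear":[0.02,-0.49,0],"twist":4},{"jaw":0.28,"linear":[0.02,-0.49,0],"twist":4},{"jaw":0.28,"linear":[0.02,-0.49,0],"twist":4},{"jaw":0.28,"linear":[0.02,-0.49,0],"twist":4},{"jaw":0.28,"linear":[0.02,-0.49,0],"twist":4},{"jaw":0.28,"linear":[0.01,-0.25,0],"twist":2},{"jaw":0.28,"linear":[0,-0.12,0],"twist":1},{"jaw":0.28,"linear":[0,-0.06,0],"twist":0.5},{"jaw":0.28,"linear":[0,0,0],"twist":0}]'
cat > s.py <<'E'
from h import *
o=robot.get_obs();p=o["position"];q=o["tool_rot"];psi=2*np.degrees(np.arctan2(q[1],q[0]))
r=p[:2]-[.5405,.043];t=np.radians(psi);y=np.array([np.sin(t),-np.cos(t)]);x=np.array([np.cos(t),np.sin(t)])
print("psi-180",psi-180,"tcp ang",np.degrees(np.arctan2(r[1],r[0])),"rad",np.hypot(*r),"F tool x,y",x@o["ft_force"][:2],y@o["ft_force"][:2],"grip",o["grip_force"],o["grip_width"],"tau",o["joint_torque"].round(2))
E
python3 s.py
```

```text
time: 6.32
position: [0.582, -0.015, 0.1048]
tool_rot: [0.456, 0.89, 0.0, 0.0]
ft_force: [0.9, 0.4, -0.1]
grip_width: 0.0245
grip_force: 0.2
psi-180 -54.2271870825367 tcp ang -54.423110511947044 rad 0.07132262947120721 F tool x,y -0.17236607990559577 0.9473707319739753 grip 0.18895885448728222 0.024461012774589258 tau [-1.50e-01 -4.34e+01 -1.15e+01 -2.00e-02  1.60e-01  5.00e-02]
```

```bash
python3 -m pendant '[{"jaw":0.28,"linear":[0,-0.12,0],"twist":1},{"jaw":0.28,"linear":[0,-0.12,0],"twist":1},{"jaw":0.28,"linear":[0,-0.12,0],"twist":1},{"jaw":0.28,"linear":[0,-0.12,0],"twist":1},{"jaw":0.28,"linear":[0,-0.12,0],"twist":1},{"jaw":0.28,"linear":[0,-0.12,0],"twist":1},{"jaw":0.28,"linear":[0,-0.12,0],"twist":1},{"jaw":0.28,"linear":[0,-0.12,0],"twist":1},{"jaw":0.28,"linear":[0,-0.12,0],"twist":1},{"jaw":0.28,"linear":[0,-0.12,0],"twist":1},{"jaw":0.28,"linear":[0,0,0],"twist":0}]'; python3 s.py
python3 - <<'E'
from h import *
c=cams.camera("wrist");cv2.imwrite("pics/w2.png",c["color"])
E
```

```text
time: 7.23
position: [0.5711, -0.0212, 0.1045]
tool_rot: [0.532, 0.847, -0.0, -0.0]
ft_force: [0.8, -0.5, 0.4]
grip_width: 0.0245
grip_force: 0.3
psi-180 -64.2602872788171 tcp ang -64.49700529182957 rad 0.07111990623646394 F tool x,y -0.8008806021062359 0.4849229338498608 grip 0.3072504072042648 0.024495917262559907 tau [-1.000e-02 -4.256e+01 -1.090e+01 -1.000e-02  2.800e-01  9.000e-02]
```

View pics/w2.png

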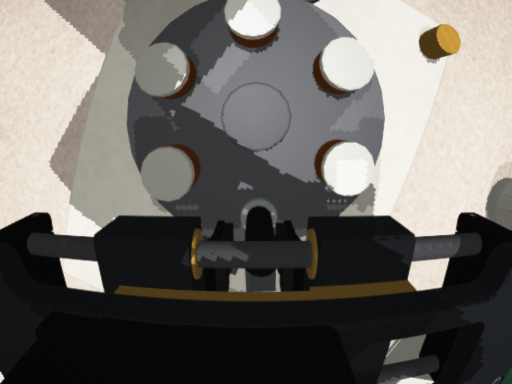

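The post is at the right (pushing) finger and the wheel is following. Now I'll creep.

```bash
python3 -m pendant '[{"jaw":0.28,"linear":[0,-0.06,0],"twist":0.5},{"jaw":0.28,"linear":[0,-0.06,0],"twist":0.5},{"jaw":0.28,"linear":[0,-0.06,0],"twist":0.5},{"jaw":0.28,"linear":[0,-0.06,0],"twist":0.5},{"jaw":0.28,"linear":[0,-0.06,0],"twist":0.5},{"jaw":0.28,"linear":[0,-0.06,0],"twist":0.5},{"jaw":0.28,"linear":[0,-0.06,0],"twist":0.5},{"jaw":0.28,"linear":[0,-0.06,0],"twist":0.5},{"jaw":0.28,"linear":[0,-0.06,0],"twist":0.5},{"jaw":0.28,"linear":[0,-0.06,0],"twist":0.5}]'; python3 s.py
```

```text
time: 8.12
position: [0.5657, -0.0233, 0.1045]
tool_rot: [0.568, 0.823, -0.0, -0.0]
ft_force: [0.8, 1.1, -0.4]
grip_width: 0.0245
grip_force: 0.5
psi-180 -69.24958864203946 tcp ang -69.17019246146005 rad 0.07095645379081073 F tool x,y 0.7255627993633789 1.1319858674023955 grip 0.5356400032178499 0.02452214497466389 tau [ -0.57 -42.72 -11.13  -0.21   0.22  -0.06]
```

```bash
python3 -m pendant '[{"jaw":0.28,"linear":[0,-0.03,0],"twist":0.2},{"jaw":0.28,"linear":[0,-0.03,0],"twist":0.2},{"jaw":0.28,"linear":[0,-0.03,0],"twist":0.2},{"jaw":0.28,"linear":[0,-0.03,0],"twist":0.3},{"jaw":0.28,"linear":[0,-0.03,0],"twist":0.3},{"jaw":0.28,"linear":[0,-0.03,0],"twist":0.3}]'; python3 s.py
```

```text
time: 8.62
position: [0.5643, -0.024, 0.1045]
tool_rot: [0.579, 0.815, 0.0, -0.0]
ft_force: [0.7, 1.3, -0.5]
grip_width: 0.0246
grip_force: 0.5
psi-180 -70.72645867566274 tcp ang -70.46636756486662 rad 0.07108605591140743 F tool x,y 0.9810677495191243 1.096394702701179 grip 0.5161337992467452 0.024639782197086374 tau [-6.100e-01 -4.248e+01 -1.106e+01 -2.100e-01  2.100e-01 -3.000e-02]
```

```bash
python3 -m pendant '[{"jaw":0.28,"linear":[0,-0.03,0],"twist":0.2},{"jaw":0.28,"linear":[0,-0.03,0],"twist":0.2},{"jaw":0.28,"linear":[0,-0.03,0],"twist":0.2},{"jaw":0.28,"linear":[0,-0.03,0],"twist":0.3},{"jaw":0.28,"linear":[0,-0.03,0],"twist":0.3},{"jaw":0.28,"linear":[0,-0.03,0],"twist":0.3}]'; python3 s.py
```

```text
time: 9.12
position: [0.5626, -0.0246, 0.1046]
tool_rot: [0.589, 0.808, 0.0, 0.0]
ft_force: [1.0, 1.6, 0.9]
grip_width: 0.0245
grip_force: 0.5
psi-180 -72.23081176675394 tcp ang -71.90227141860247 rad 0.07114133652599863 F tool x,y 1.2596243683157289 1.4205144772398632 grip 0.5102036464086268 0.024532009982918497 tau [-6.400e-01 -4.227e+01 -1.098e+01 -2.200e-01  2.000e-01 -3.000e-02]
```

```bash
python3 -m pendant '[{"jaw":0.28,"linear":[0,-0.03,0],"twist":0.2},{"jaw":0.28,"linear":[0,-0.03,0],"twist":0.2},{"jaw":0.28,"linear":[0,-0.03,0],"twist":0.2},{"jaw":0.28,"linear":[0,-0.03,0],"twist":0.3}]'; python3 s.py
```

```text
time: 9.45
position: [0.5615, -0.0249, 0.1046]
tool_rot: [0.596, 0.803, 0.0, 0.0]
ft_force: [1.4, 0.8, -1.2]
grip_width: 0.0244
grip_force: 0.5
psi-180 -73.12402849947078 tcp ang -72.86201125512345 rad 0.07110595491327917 F tool x,y 0.3382590303682836 1.5549124211048928 grip 0.5085660215991084 0.02443628630212193 tau [-6.400e-01 -4.212e+01 -1.091e+01 -2.300e-01  2.000e-01 -4.000e-02]
```

```bash
python3 -m pendant '[{"jaw":0.28,"linear":[0,-0.03,0],"twist":0.2},{"jaw":0.28,"linear":[0,-0.03,0],"twist":0.2},{"jaw":0.28,"linear":[0,-0.03,0],"twist":0.3}]'; python3 s.py
```

```text
time: 9.7
position: [0.5606, -0.0252, 0.1046]
tool_rot: [0.601, 0.8, 0.0, 0.0]
ft_force: [0.9, 1.4, -0.5]
grip_width: 0.0247
grip_force: 0.5
psi-180 -73.82398758499633 tcp ang -73.58497005187604 rad 0.07114612279270145 F tool x,y 1.105854536251889 1.245165218911215 grip 0.5083855976408813 0.02474843923513474 tau [-6.400e-01 -4.202e+01 -1.087e+01 -2.300e-01  2.000e-01 -4.000e-02]
```

```bash
python3 -m pendant '[{"jaw":0.28,"linear":[0,-0.03,0],"twist":0.2},{"jaw":0.28,"linear":[0,-0.03,0],"twist":0.2},{"jaw":0.28,"linear":[0,-0.03,0],"twist":0.3}]'; python3 s.py
```

```text
time: 9.95
position: [0.5597, -0.0255, 0.1046]
tool_rot: [0.605, 0.796, 0.0, 0.0]
ft_force: [0.9, 0.7, 0.2]
grip_width: 0.0242
grip_force: 0.5
psi-180 -74.52486172330661 tcp ang -74.32765898914731 rad 0.0711267368631271 F tool x,y 0.46513708100975654 1.0331629288217024 grip 0.5068615179334302 0.02421515282514578 tau [-6.400e-01 -4.191e+01 -1.082e+01 -2.300e-01  2.100e-01 -4.000e-02]
```

```bash
python3 -m pendant '[{"jaw":0.28,"linear":[0,-0.03,0],"twist":0.2},{"jaw":0.28,"linear":[0,-0.03,0],"twist":0.2},{"jaw":0.28,"linear":[0,-0.03,0],"twist":0.3}]'; python3 s.py
```

```text
time: 10.2
position: [0.5589, -0.0257, 0.1046]
tool_rot: [0.61, 0.792, 0.0, 0.0]
ft_force: [-0.1, 1.7, 0.5]
grip_width: 0.0242
grip_force: 0.6
psi-180 -75.22548941986793 tcp ang -75.04947940758254 rad 0.07115077501979448 F tool x,y 1.6876197950938912 0.33167195011221534 grip 0.5706090814783238 0.02415552760136981 tau [-6.200e-01 -4.181e+01 -1.076e+01 -2.200e-01  2.200e-01 -4.000e-02]
```

```bash
python3 -m pendant '[{"jaw":0.28,"linear":[0,-0.03,0],"twist":0.2},{"jaw":0.28,"linear":[0,-0.03,0],"twist":0.2}]'; python3 s.py
```

```text
time: 10.37
position: [0.5588, -0.0257, 0.1046]
tool_rot: [0.613, 0.79, 0.001, 0.0]
ft_force: [1.8, 2.2, -0.9]
grip_width: 0.0247
grip_force: 1.5
psi-180 -75.63807305500377 tcp ang -75.1124548257855 rad 0.07108072924379034 F tool x,y 1.692389042024036 2.298161623276289 grip 1.540560208959505 0.024682951177157932 tau [ -1.57 -42.23 -10.18  -0.62   0.57  -0.  ]
```

The TCP has stalled at -75.1° and the grip-pad force is rising, so this is contact. I'll settle, then push in small increments. The target is about 17.7 N at the crank, which is 10 N on the stop.

```bash
python3 -m pendant '[{"jaw":0.28,"linear":[0,0,0],"twist":0},{"jaw":0.28,"linear":[0,0,0],"twist":0}]'; python3 s.py;  python3 -m pendant '[{"jaw":0.28,"linear":[0,-0.04,0],"twist":0},{"jaw":0.28,"linear":[0,0,0],"twist":0}]'; python3 s.py
```

```text
time: 10.53
position: [0.5587, -0.0257, 0.1046]
tool_rot: [0.613, 0.79, 0.0, 0.0]
ft_force: [2.3, 2.5, -0.9]
grip_width: 0.0244
grip_force: 1.6
psi-180 -75.61000672802139 tcp ang -75.12402597836295 rad 0.07106852699279984 F tool x,y 1.8498031762293896 2.8002001890183097 grip 1.5942455199547112 0.024383094194580703 tau [-1.620e+00 -4.220e+01 -1.008e+01 -6.300e-01  6.000e-01  3.000e-02]
time: 10.7
position: [0.5587, -0.0257, 0.1046]
tool_rot: [0.613, 0.79, 0.001, 0.001]
ft_force: [3.5, 3.1, -2.4]
grip_width: 0.0243
grip_force: 2.2
psi-180 -75.62006035683493 tcp ang -75.17551347872374 rad 0.07110543409890908 F tool x,y 2.1340056008552466 4.1379219366673246 grip 2.235549531178549 0.024283619965868496 tau [-2.11e+00 -4.25e+01 -9.67e+00 -8.40e-01  8.40e-01  3.00e-02]
```

```bash
python3 -m pendant '[{"jaw":0.28,"linear":[0,-0.05,0],"twist":0},{"jaw":0.28,"linear":[0,-0.05,0],"twist":0},{"jaw":0.28,"linear":[0,0,0],"twist":0}]'; python3 s.py
```

```text
time: 10.95
position: [0.5586, -0.0258, 0.1046]
tool_rot: [0.613, 0.79, 0.001, 0.001]
ft_force: [5.8, 4.0, -2.6]
grip_width: 0.0244
grip_force: 3.3
psi-180 -75.64195517225131 tcp ang -75.22569760085756 rad 0.07111095631753302 F tool x,y 2.4225977678508404 6.573117514414957 grip 3.26873381389305 0.02442466666146743 tau [-2.870e+00 -4.306e+01 -9.020e+00 -1.170e+00  1.240e+00  3.000e-02]
```

```bash
python3 -m pendant '[{"jaw":0.28,"linear":[0,-0.1,0],"twist":0},{"jaw":0.28,"linear":[0,-0.1,0],"twist":0},{"jaw":0.28,"linear":[0,0,0],"twist":0}]'; python3 s.py
```

```text
time: 11.2
position: [0.5585, -0.0259, 0.1046]
tool_rot: [0.614, 0.79, 0.003, 0.003]
ft_force: [9.9, 7.7, -6.2]
grip_width: 0.0245
grip_force: 5.4
psi-180 -75.68826051507186 tcp ang -75.35069563562935 rad 0.07116472446966522 F tool x,y 4.979245092038686 11.509302763577146 grip 5.37549092900008 0.02451828181098275 tau [ -4.43 -44.22  -7.7   -1.83   2.03   0.05]
```

Moment balance puts the stop at about 6.8 N now. A further 1.8 mm should bring it to about 10 N.

```bash
cat >> s.py <<'E'
o=robot.get_obs();F=o["ft_force"]
c=p[:2]+y*o["grip_width"]/2-[.5405,.043]
print("STOP N",((c[1]*F[0]*-1+c[0]*F[1])-.08)/.116,o["time"])
E
python3 -m pendant '[{"jaw":0.28,"linear":[0,-0.09,0],"twist":0},{"jaw":0.28,"linear":[0,-0.09,0],"twist":0},{"jaw":0.28,"linear":[0,0,0],"twist":0},{"jaw":0.28,"linear":[0,0,0],"twist":0}]'; python3 s.py
```

```text
time: 11.53
position: [0.5584, -0.0259, 0.1046]
tool_rot: [0.614, 0.79, 0.004, 0.004]
ft_force: [12.6, 9.2, -9.2]
grip_width: 0.0248
grip_force: 7.2
psi-180 -75.7137601548548 tcp ang -75.46613765361339 rad 0.07119507902223485 F tool x,y 5.821577238410716 14.533252323993377 grip 7.201782502233982 0.02481145594335371 tau [ -5.71 -45.15  -6.6   -2.4    2.72   0.07]
STOP N 8.86809086580502 11.5333
```

```bash
python3 -m pendant '[{"jaw":0.28,"linear":[0,-0.08,0],"twist":0},{"jaw":0.28,"linear":[0,0,0],"twist":0},{"jaw":0.28,"linear":[0,0,0],"twist":0},{"jaw":0.28,"linear":[0,0,0],"twist":0},{"jaw":0.28,"linear":[0,0,0],"twist":0},{"jaw":0.28,"linear":[0,0,0],"twist":0},{"jaw":0.28,"linear":[0,0,0],"twist":0},{"jaw":0.28,"linear":[0,0,0],"twist":0}]'; python3 s.py
```

```text
time: 12.2
position: [0.5583, -0.0259, 0.1046]
tool_rot: [0.614, 0.789, 0.005, 0.004]
ft_force: [14.4, 9.4, -9.7]
grip_width: 0.0247
grip_force: 8.0
psi-180 -75.72426851267569 tcp ang -75.52695058378595 rad 0.0711824124705627 F tool x,y 5.569059006677714 16.275395113798293 grip 8.025998664088547 0.024682028201812645 tau [ -6.28 -45.56  -6.11  -2.65   3.03   0.07]
STOP N 9.901793602163636 12.2
```

Steady at about 9.9 N. I'll hold a bit longer, then unload, open the jaw and lift away.

```bash
python3 -m pendant '[{"jaw":0.28,"linear":[0,0,0],"twist":0},{"jaw":0.28,"linear":[0,0,0],"twist":0},{"jaw":0.28,"linear":[0,0,0],"twist":0},{"jaw":0.28,"linear":[0,0,0],"twist":0},{"jaw":0.28,"linear":[0,0,0],"twist":0},{"jaw":0.28,"linear":[0,0,0],"twist":0},{"jaw":0.28,"linear":[0,0,0],"twist":0}]'; python3 s.py
python3 -m pendant '[{"jaw":0.28,"linear":[0,0.15,0],"twist":0},{"jaw":0.28,"linear":[0,0.15,0],"twist":0},{"jaw":0.28,"linear":[0,0.15,0],"twist":0},{"jaw":0.28,"linear":[0,0.15,0],"twist":0},{"jaw":0.28,"linear":[0,0.12,0],"twist":0},{"jaw":0.28,"linear":[0,0.12,0],"twist":0},{"jaw":0.28,"linear":[0,0.12,0],"twist":0},{"jaw":0.28,"linear":[0,0,0],"twist":0}]'; python3 s.py
```

```text
time: 12.78
position: [0.5583, -0.0259, 0.1046]
tool_rot: [0.614, 0.789, 0.005, 0.004]
ft_force: [13.6, 10.8, -9.7]
grip_width: 0.0246
grip_force: 8.0
psi-180 -75.72459223802171 tcp ang -75.50901044675786 rad 0.07118251496982765 F tool x,y 7.152382456299412 15.80311445878451 grip 8.025518143549562 0.024563545573602484 tau [ -6.28 -45.56  -6.11  -2.65   3.03   0.07]
STOP N 9.781526195734434 12.7833
time: 13.45
position: [0.5614, -0.0253, 0.1045]
tool_rot: [0.613, 0.79, -0.0, -0.0]
ft_force: [0.0, 0.3, 0.3]
grip_width: 0.0242
grip_force: 0.0
psi-180 -75.60062136550876 tcp ang -73.00637666110559 rad 0.07138369697848235 F tool x,y 0.30887235519223455 0.1146394866097852 grip 0.0 0.02419438365477159 tau [ 7.000e-02 -4.212e+01 -1.110e+01  3.000e-02  1.000e-01  1.000e-02]
STOP N -0.5783667012095863 13.45
```

Contact is released. I'll open, lift, and go above the brake ball with tool y along the deck's x.

```bash
python3 -m pendant '[{"jaw":0.42,"linear":[0,0,0],"twist":0},{"jaw":0.42,"linear":[0,0,0],"twist":0},{"jaw":0.42,"linear":[0,0,-1],"twist":0},{"jaw":0.42,"linear":[0,0,-2],"twist":0},{"jaw":0.42,"linear":[0,0,-2],"twist":0},{"jaw":0.65,"linear":[0,0,-1.5],"twist":4.6},{"jaw":0.65,"linear":[0,0,0],"twist":4.6},{"jaw":0.65,"linear":[-3.5,0.07,0],"twist":0},{"jaw":0.65,"linear":[-3.5,0.07,0],"twist":0},{"jaw":0.65,"linear":[-3.5,0.07,0],"twist":0},{"jaw":0.65,"linear":[0,0,0],"twist":0},{"jaw":0.65,"linear":[0,0,0],"twist":0}]'
python3 - <<'E'
from h import *
c=cams.camera("side");cv2.imwrite("pics/s2.png",cv2.resize(c["color"][160:300,160:360],(800,560),interpolation=cv2.INTER_CUBIC))
c=cams.camera("wrist");cv2.imwrite("pics/w3.png",c["color"])
E
```

```text
time: 14.45
position: [0.5736, -0.1314, 0.1703]
tool_rot: [0.676, 0.737, 0.0, 0.001]
ft_force: [-0.8, 0.3, -0.0]
grip_width: 0.0564
grip_force: 0.0
```

View pics/w3.png

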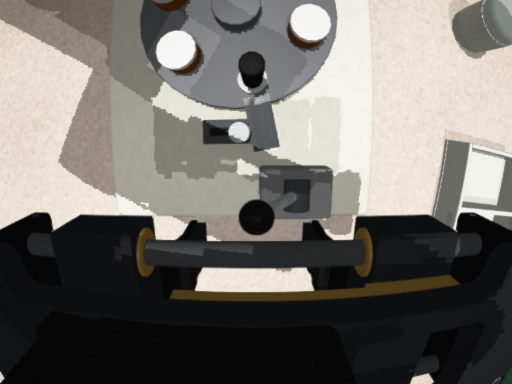

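View pics/s2.png

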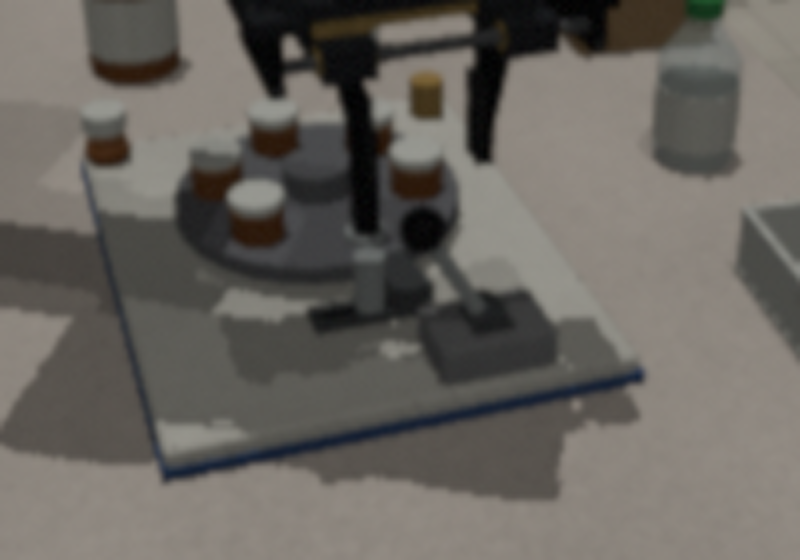

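The lug rests against the rod and the ball (256,217) is centred between the fingers. I'll descend and push the lever towards +x.

```bash
python3 -m pendant '[{"jaw":0.65,"linear":[0,0,2],"twist":0},{"jaw":0.65,"linear":[0,0,2],"twist":0},{"jaw":0.65,"linear":[0,0,1.5],"twist":0},{"jaw":0.65,"linear":[0,0,0],"twist":0}]' && python3 -m pendant '[{"jaw":0.65,"linear":[0,0.5,0],"twist":0},{"jaw":0.65,"linear":[0,0.5,0],"twist":0},{"jaw":0.65,"linear":[0,0.5,0],"twist":0},{"jaw":0.65,"linear":[0,0.7,0],"twist":0},{"jaw":0.65,"linear":[0,0.7,0],"twist":0},{"jaw":0.65,"linear":[0,0.7,0],"twist":0},{"jaw":0.65,"linear":[0,0.7,0],"twist":0},{"jaw":0.65,"linear":[0,0.7,0],"twist":0},{"jaw":0.65,"linear":[0,0.7,0],"twist":0},{"jaw":0.65,"linear":[0,0.7,0],"twist":0},{"jaw":0.65,"linear":[0,0.7,0],"twist":0}]'
python3 -m pendant '[{"jaw":0.65,"linear":[0,0.4,0],"twist":0},{"jaw":0.65,"linear":[0,0.3,0],"twist":0},{"jaw":0.65,"linear":[0,0.3,0],"twist":0},{"jaw":0.65,"linear":[0,0.2,0],"twist":0},{"jaw":0.65,"linear":[0,0.2,0],"twist":0},{"jaw":0.65,"linear":[0,0,0],"twist":0}]'
```

```text
time: 14.88
position: [0.5708, -0.1267, 0.1119]
tool_rot: [0.674, 0.739, -0.001, -0.004]
ft_force: [-1.6, 0.3, 0.2]
grip_width: 0.0569
grip_force: 0.0
time: 15.8
position: [0.6449, -0.1229, 0.1144]
tool_rot: [0.674, 0.738, 0.0, 0.0]
ft_force: [0.1, -0.3, 0.5]
grip_width: 0.0568
grip_force: 0.4
time: 16.3
position: [0.6583, -0.1216, 0.1145]
tool_rot: [0.674, 0.738, 0.0, 0.0]
ft_force: [0.5, -0.2, -0.6]
grip_width: 0.0564
grip_force: 0.1
```

```bash
python3 -m pendant '[{"jaw":0.65,"linear":[0,0.2,0],"twist":0},{"jaw":0.65,"linear":[0,0.2,0],"twist":0},{"jaw":0.65,"linear":[0,0.2,0],"twist":0},{"jaw":0.65,"linear":[0,0,0],"twist":0}]'; python3 s.py|head -1;python3 -m pendant '[{"jaw":0.65,"linear":[0,0.15,0],"twist":0},{"jaw":0.65,"linear":[0,0.15,0],"twist":0},{"jaw":0.65,"linear":[0,0,0],"twist":0}]'
```

```text
time: 16.63
position: [0.6645, -0.1211, 0.1147]
tool_rot: [0.674, 0.738, 0.0, 0.0]
ft_force: [-1.1, 0.5, -0.3]
grip_width: 0.0569
grip_force: 0.3
psi-180 -84.80168440240777 tcp ang -52.9309879076605 rad 0.20568647482514651 F tool x,y 0.5570426094454131 -1.1029493079527692 grip 0.263868011534214 0.0568838898126871 tau [  0.06 -50.23 -15.36   0.09  -0.13   0.  ]
time: 16.88
position: [0.6663, -0.1208, 0.1143]
tool_rot: [0.674, 0.739, -0.001, -0.001]
ft_force: [-2.5, 0.5, 0.8]
grip_width: 0.0567
grip_force: 1.4
```

The lever has met its end stop. I'll press it a little more firmly, then back off and lift clear.

```bash
python3 -m pendant '[{"jaw":0.65,"linear":[0,0.15,0],"twist":0},{"jaw":0.65,"linear":[0,0.15,0],"twist":0},{"jaw":0.65,"linear":[0,0,0],"twist":0},{"jaw":0.65,"linear":[0,0,0],"twist":0}]'; python3 -m pendant '[{"jaw":0.65,"linear":[0,-0.3,0],"twist":0},{"jaw":0.65,"linear":[0,-0.5,0],"twist":0},{"jaw":0.65,"linear":[0,-0.5,0],"twist":0},{"jaw":0.65,"linear":[0,-0.3,0],"twist":0},{"jaw":0.65,"linear":[0,0,0],"twist":0},{"jaw":0.65,"linear":[0,0,-1.5],"twist":0},{"jaw":0.65,"linear":[0,0,-2.5],"twist":0},{"jaw":0.65,"linear":[0,0,-3],"twist":0},{"jaw":0.65,"linear":[0,0,-4],"twist":0},{"jaw":0.65,"linear":[0,0,-2],"twist":0},{"jaw":0.65,"linear":[0,0,0],"twist":0}]'
python3 -m pendant '[{"jaw":0.65,"linear":[-4,0,0],"twist":0},{"jaw":0.65,"linear":[-4,0,0],"twist":0},{"jaw":0.65,"linear":[-4,0,0],"twist":0},{"jaw":0.65,"linear":[-4,0,0],"twist":0},{"jaw":0.65,"linear":[0,0,0],"twist":0},{"jaw":0.65,"linear":[0,0,0],"twist":0}]'
python3 - <<'E'
from h import *
im=cams.camera("top");import pickle;pickle.dump(im,open("c1.pkl","wb"));cv2.imwrite("pics/t3.png",cv2.resize(im["color"][100:260,170:350],(720,640),interpolation=cv2.INTER_CUBIC))
E
```

```text
time: 17.22
position: [0.6667, -0.1207, 0.1141]
tool_rot: [0.674, 0.739, -0.003, -0.003]
ft_force: [-7.8, -1.9, 3.2]
grip_width: 0.0565
grip_force: 4.0
time: 18.13
position: [0.6579, -0.1231, 0.2515]
tool_rot: [0.674, 0.738, 0.003, 0.006]
ft_force: [0.8, -0.8, 0.2]
grip_width: 0.0568
grip_force: 0.0
time: 18.63
position: [0.6681, -0.284, 0.243]
tool_rot: [0.676, 0.737, 0.0, -0.0]
ft_force: [-0.2, 1.1, -0.3]
grip_width: 0.0566
grip_force: 0.0
```

View pics/t3.png

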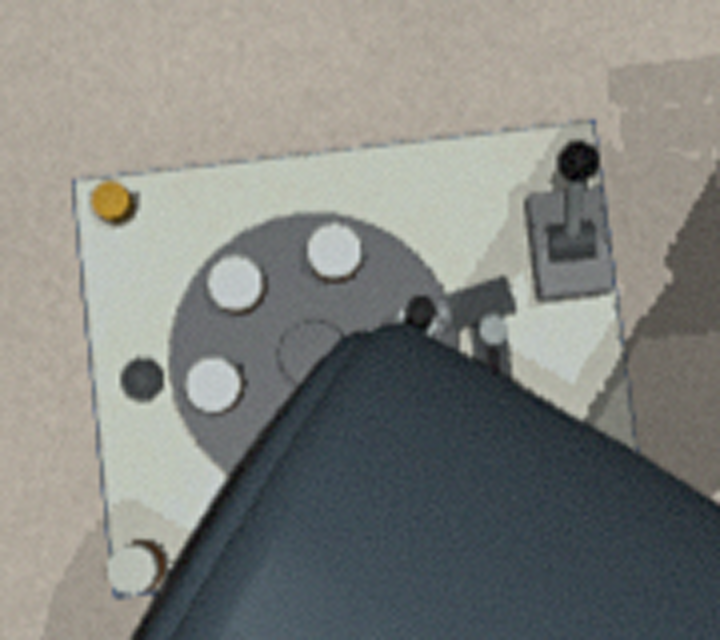

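The lug sits against the rod (493,329), the brake ball is over at (578,161), the jars in view haven't moved, and the arm is clear.

```bash
python3 -c "from rig import robot;print(robot.hand_in())"
```

```text
the job is handed in; nothing more can be done
None
```

The job is handed in: I turned the carousel clockwise until the lug met the stop, leaned it there at an estimated 10 N for about 1.3 s, let go, threw the brake fully over, and drew the arm clear. No verdict came back.

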